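# Roll the ceramic cave against its sprung buffer and chock it

### The arm

A 6-joint arm with a two-finger parallel gripper is mounted at the origin on the work surface. World frame = base frame: x ahead of the robot, y to its left, z up, the work surface at z = 0. Lengths are in mm, angles in rad, forces in N, time in s.
With the tool pointing down it reaches from about 350 to 775 mm from the base axis. Payload 7.3 kg.
Tool frame: the origin (TCP) lies midway between the tips of the shut fingers; the grasp point (between the pads) lies 19 mm behind it; x points along the fingers, y is the direction in which the jaws open and shut, and the axes are right-handed (so a half turn about x gives the same grasp; the last joint's range is limited). The gripper opens to 92 mm and grips with 3 to 60 N. Pads are 19 mm wide; open, the fingers measure 130 mm over their backs; the gripper's body (75 mm by 190 mm) begins 47 mm behind the grasp point.
Start: joints at [-1.316, 0.342, 1.524, -0, 1.275, -0.146], TCP at [204.855, -483.404, 226.741] pointing down, gripper open.
Joint ranges: [-2.53, 2.53], [-0.77, 2.02], [0.04, 2.7], [-1, 4.14], [0.28, 2.66], [-3.11, 3.11]. Speed limits (rad/s): [2.57, 2.57, 3.14, 3.14, 3.14, 3.14].

### API

Orientations are given as [roll, pitch, yaw] about the fixed x, y, z axes, in that order (R = Rz(yaw) Ry(pitch) Rx(roll)).
In Python, from plant import bot gives the robot as it stands. The module is installed in compiled form; this text tells all that it offers.
- The arm moves only by the shell command python3 -m handwheel 'ROWS' [OPENING]. ROWS is JSON, a list that holds one entry, the list of rows, each a list of 4 numbers: the shift along the tool's x, y, z in cm, then the turn about the tool's x in rad. A call has 1 to 8 rows; each row shifts and turns the commanded pose from where the row before left it, along the tool's axes as they then stand; what a row does not reach is not made up. A row lasts 1/12 s, in which the tool goes at most 41.7 mm and 7.16 degrees, less where a joint would pass 70% of its speed; a pose out of reach is approached as far as the arm can. A call is refused whole if a number of a shift passes 4.17 or a number of a turn 0.125, either way. A call with a gripper value outside its range is refused whole. OPENING is the opening, from 0 (shut) to 1 (fully open), set as the call begins (- or left out, the last holds). The fingers move at their own pace and stop on an object; the grip force is fixed at half the most. Time passes only in rows, so rows that do not move let the fingers close. It gives the time, the measured TCP pose, the force and the opening at its end, in the units of the state.
- bot.get_obs(): the state, without advancing time (a new reading comes with each control period).
- bot.capture(name): name is "scene" or "top" or "wrist"; returns (picture, depth): 400x640x3 uint8, red, green, blue; 400x640 float32, mm along the optical axis (not along the pixel's ray), 0 where there is no reading.
- bot.camera_model(name): a dict with "fx", "fy", "cx", "cy" (pixels), "position" and "rotation" of the camera in the world. Camera axes: x right, y down, z forward; pixel columns grow to the right and rows downward; lengths in mm; the calibration is good to about 2 mm. A picture is of the moment at which its call begins: read the wrist's pose just before it. camera_model takes no time and is no camera call; for the wrist camera it gives the pose at the moment of the call.
- bot.close_job(): hands the job in, once; it reports no verdict.
Trained networks look in the newest picture that a camera, given by its name, has taken for a name from the list of things; names that differ only in an ending like _2 or _b are one class to them, and where a whole thing is asked for, a point or a joint stands for the part that bears it (a point fixed in the world has none). Each returns a list of dicts, best first, with "conf" (0 to 1); they miss things now and then, are a little off and sometimes report something else, mostly with a low value. They report only what shows in the picture. A call takes as long as a camera call. They do not tell look-alikes from the thing itself.
- bot.find_in(camera, label): "bbox" ([left, top, width, height] in pixels, round what is visible of it).
- bot.spot_point(camera, label): "point" ([column, row] in pixels: a listed point, or the origin of a listed thing).
The state is a dict: "time": time; "joint_positions": joint angles; "dq": joint speeds; "tau": joint torques, N m; "tool_pos": TCP position; "tcp_rot": TCP orientation; "contact_force": force on the tool from outside, world axes, zero at the start; "moment": the same for the moment, N m; "grip_width": finger opening in mm.
Only numpy, scipy, OpenCV 4.12 (cv2) and the standard library are available. Lean on these libraries where they do the work, as an engineer would, in place of code of your own. Each camera call takes 0.05 s, during which the arm holds its last target.

### The job

Roll the grey ceramic cave along the blue drip mat, without lifting it, up to the orange sprung buffer plate, and stand the yellow chock right behind it so that, once you let go, the cave is held snugly between the chock and the lightly pushed-in buffer and cannot roll. Push gently: keep the squeeze on the buffer under 12 N. Leave the drip cup, the spoon and the food tub alone.

Things in the scene. Friction and masses are not known exactly. Their poses are not given: they have to be found in the camera images.
- dock: Blue drip mat, fixed, with the buffer stand at its +y end. Origin on the mat's centre line at ledge level; y is the rolling direction, towards the buffer; x across the mat; z up. The mat is flush with the ledge (no step), 150 mm wide, from y = -390 to +70 mm. The orange buffer plate stands upright across its end, facing -y, 120 mm wide, 17 to 73 mm above the ledge.
- stand (a point): Centre of the buffer stand's foot, at y = +170 mm on the dock. The orange plate sits on a black carriage clamped on this foot at a different setting each time: the free plate's face is 60 to 120 mm before this point (dock y = +50 to +110 mm). The setting is not measured: feel for it. The carriage is rigid; the plate is sprung along y, gives from 1.5 N on, then 2 N more per mm.
- cave: Smooth grey ceramic cave: a closed cylinder 90 mm across, 130 mm long, 0.4 to 0.6 kg, lying on its side on the mat. Origin at its centre, 45 mm above the ledge; x is the cylinder's axis, about along the dock's x; y and z turn as it rolls. Too wide for most grippers. It rolls very easily: faster than a few cm/s it coasts on by itself; at rest it stays.
- chock: Yellow block on a black rubber sole, 0.7 kg, standing. Origin: under the yellow block's centre, at ledge level. Yellow block: 50 mm wide in x (grip here), 30 mm thick in y, top at 70 mm. Sole: 14 mm high, 50 mm wide, y = -70 to +15 mm. Its flat +y face goes against the cave. Standing, it slides only above about 5 N; held in the gripper it may also push the cave.
- drip_cup: Clear glass drip cup, 66 mm across, 75 mm high, standing beside the mat. Origin: centre of its underside. Leave it alone.
- spoon: Stainless spoon, 170 mm long, 20 mm high, lying beside the mat on the robot's side. Origin: middle of its length, at ledge level; x along it. Leave it alone.
- tub: Red plastic food tub with a twist cap, 72 mm across, 64 mm high, standing on the clear acrylic turntable (top 30 mm above the ledge). Origin: centre of its underside. Leave it alone.
Mind the look-alikes: they are no part of the job. What is meant by the cave is not green, and is the smaller of those in its own colour.

How it is judged:
By the outcome, as a careful person would: the job done as asked, in the order asked, and still so for the second after the job is handed in, with the robot touching nothing.
It also fails if it takes over 59 s, if anything falls off the work surface, if the arm or the gripper's body presses on something with over 40 N, if the wrist force passes 120 N, or if a joint passes its speed limit or range.

## Working session

There is one attempt and no reset: what is moved stays moved. The work goes in short steps, Python scripts to look and compute and a shell command to move; the robot and the scene stay as the last step left them, time stands still between calls to the robot, and variables do not carry over. Pictures are saved under pics/ and viewed, and the job is handed in when it is done.

```bash
ls; mkdir -p pics; python3 - <<'E'
from plant import bot
import cv2
print(bot.get_obs())
for n in ["scene","top"]:
    p,d=bot.capture(n); cv2.imwrite(f"pics/{n}0.png",p[:,:,::-1]); m=bot.camera_model(n); print(n,m)
    for l in ["dock","stand","cave","chock","drip_cup","spoon","tub"]:
        print(l,[(x['point'],round(x['conf'],2)) for x in bot.spot_point(n,l)][:4])
print(bot.get_obs()['time'])
E
```

```text
pics
{'time': 0.0, 'joint_positions': array([-1.31599280e+00,  3.42733752e-01,  1.52500630e+00,  4.25911745e-05,
        1.27542313e+00, -1.45976068e-01]), 'dq': array([ 1.01774919e-03, -2.10260443e-04, -1.31623334e-03,  2.08139869e-03,
        7.18589721e-05, -1.81137442e-05]), 'tau': array([ 2.44414550e-03, -4.31234765e+01, -2.44215578e+01,  7.20574474e-02,
        5.58462983e-02, -1.17545346e-04]), 'tool_pos': array([ 204.76164051, -482.97939865,  226.0429917 ]), 'tcp_rot': array([-1.7426987 ,  1.56922527,  1.79966112]), 'contact_force': array([ 0.65636625, -0.38008218,  0.07981889]), 'moment': array([0.00443369, 0.03176063, 0.00333769]), 'grip_width': 92.0012963487287}
scene {'fx': 379.2230325164795, 'fy': 379.2230325164795, 'cx': 323.74720879823474, 'cy': 198.81879028650883, 'position': array([1058.33866358, -333.36929716,  961.16838455]), 'rotation': array([-2.51076032e+00,  9.49297632e-05,  1.04540689e+00])}
dock [([353.4, 195.0], 0.95)]
stand [([399.8, 179.4], 0.69)]
cave [([316.4, 194.3], 0.76), ([227.7, 316.7], 0.62), ([191.0, 174.1], 0.59)]
chock [([263.6, 228.8], 0.95)]
drip_cup [([388.0, 228.5], 0.88), ([321.8, 295.6], 0.23)]
spoon [([333.8, 163.9], 0.57)]
tub [([322.5, 295.1], 0.64)]
top {'fx': 480.15901457102746, 'fy': 480.15901457102746, 'cx': 323.8833868353527, 'cy': 193.59089740471464, 'position': array([ 378.78808539,   -2.37631839, 1463.90255423]), 'rotation': array([-3.07161374, -0.01679753, -1.55938225])}
dock [([276.6, 193.2], 0.94)]
stand [([224.7, 185.6], 0.76), ([365.4, 110.6], 0.47)]
cave [([425.0, 282.1], 0.81), ([321.5, 198.8], 0.74), ([445.8, 131.2], 0.69)]
chock [([376.3, 203.3], 0.97)]
drip_cup [([277.8, 137.2], 0.88)]
spoon [([271.5, 239.3], 0.86)]
tub [([368.2, 113.0], 0.83)]
0.8
```

View pics/scene0.png

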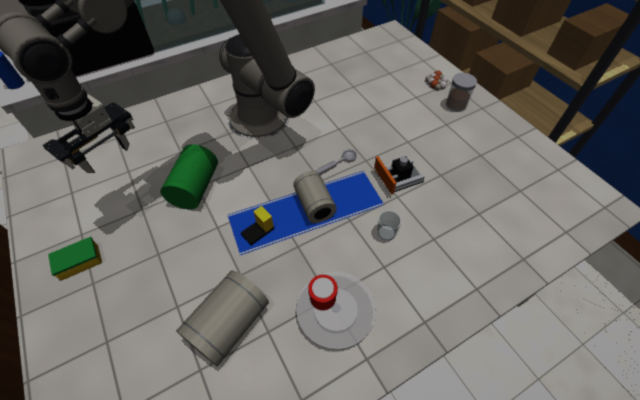

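View pics/top0.png

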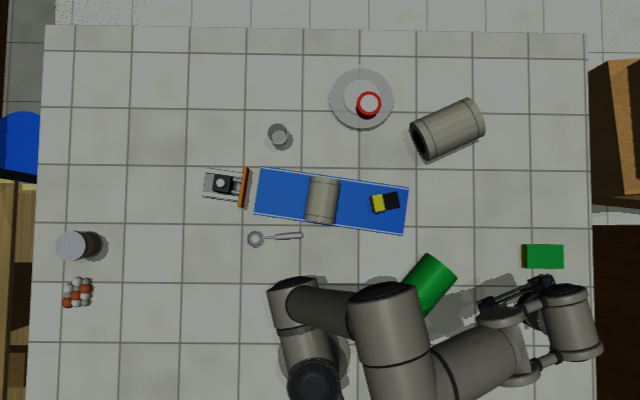

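The scene picture shows the small grey cave lying on the mat at (316,196), the chock behind it at (262,222) and the buffer at (385,172). The green cylinder and the larger grey one are decoys. In the top view the cave is at (321,199), the chock at (384,202) and the plate at (245,187). Next I work out positions.

```bash
cat > h.py <<'E'
import numpy as np, cv2
from scipy.spatial.transform import Rotation as R
from plant import bot
def RM(r): return R.from_euler('xyz',r).as_matrix()
def ray(m,p):
    v=np.array([(p[0]-m['cx'])/m['fx'],(p[1]-m['cy'])/m['fy'],1.])
    return RM(m['rotation'])@v
def onz(m,p,z):
    v=ray(m,p); c=np.array(m['position']); return c+v*(z-c[2])/v[2]
def tri(m1,p1,m2,p2):
    a,b=ray(m1,p1),ray(m2,p2); c1,c2=np.array(m1['position']),np.array(m2['position'])
    s=np.linalg.lstsq(np.c_[a,-b],c2-c1,rcond=None)[0]
    x,y=c1+a*s[0],c2+b*s[1]; return (x+y)/2,np.linalg.norm(x-y)
def cloud(m,d):
    v,u=np.mgrid[:d.shape[0],:d.shape[1]]
    P=np.stack([(u-m['cx'])/m['fx'],(v-m['cy'])/m['fy'],np.ones(d.shape)],-1)*d[...,None]
    return P@RM(m['rotation']).T+m['position']
def hsv(p): return cv2.cvtColor(p,cv2.COLOR_RGB2HSV)
E
python3 - <<'E'
from h import *
o=bot.get_obs(); print(RM(o['tcp_rot']).round(3))
M={};P={};D={}
for n in ["top","scene"]:
    P[n],D[n]=bot.capture(n); M[n]=bot.camera_model(n)
    h=hsv(P[n]); C=cloud(M[n],D[n]); np.savez(f"{n}.npz",p=P[n],d=D[n])
    for name,lo,hi in [("yellow",(24,150,80),(36,255,255)),("blue",(105,150,60),(125,255,255)),("orange",(5,180,100),(16,255,255))]:
        m=cv2.inRange(h,lo,hi)
        k,lab,st,ce=cv2.connectedComponentsWithStats(m)
        for i in range(1,k):
            if st[i,4]>30:
                c=C[lab==i]; print(n,name,st[i],ce[i].round(1),np.median(c,0).round(1),np.percentile(c,[3,97],0).round(0).tolist())
                if name=="blue":
                    q=np.argwhere(lab==i)[:,::-1].astype(np.float32)
                    print([onz(M[n],x,0).round(1)[:2].tolist() for x in cv2.boxPoints(cv2.minAreaRect(q))])
print('dock',tri(M['top'],(276.6,193.2),M['scene'],(353.4,195)))
print('cave',tri(M['top'],(321.5,198.8),M['scene'],(316.4,194.3)))
print('chock',tri(M['top'],(376.3,203.3),M['scene'],(263.6,228.8)))
print('stand',tri(M['top'],(224.7,185.6),M['scene'],(399.8,179.4)))
print('cup',tri(M['top'],(277.8,137.2),M['scene'],(388,228.5)))
print('spoon',tri(M['top'],(271.5,239.3),M['scene'],(333.8,163.9)))
E
```

```text
[[ 0.     0.39  -0.921]
 [-0.    -0.921 -0.39 ]
 [-1.     0.    -0.   ]]
top yellow [372 194  14  18 179] [378.2 202.4] [ 451.7 -182.7   69.3] [[429.0, -205.0, 18.0], [475.0, -166.0, 77.0]]
top blue [   0  111   40   64 2250] [ 19.4 141.6] [ 712.8 1206.6 -491.2] [[597.0, 1136.0, -501.0], [827.0, 1282.0, -482.0]]
[[534.5, 965.0], [726.7, 966.5], [722.3, 847.6], [529.9, 847.1]]
top blue [ 254  169   56   50 2207] [281.8 193.4] [4.810e+02 1.024e+02 2.000e-01] [[417.0, 29.0, -6.0], [546.0, 175.0, 7.0]]
[[424.5, 186.9], [558.0, 170.1], [537.3, 17.4], [403.8, 35.2]]
top blue [ 334  180   74   54 2587] [368.5 207.3] [ 4.350e+02 -1.545e+02  3.000e-01] [[378.0, -270.0, -6.0], [512.0, -69.0, 7.0]]
[[392.3, -55.3], [526.0, -74.1], [496.9, -286.0], [363.3, -265.9]]
top orange [ 80 285   8   8  45] [ 83.2 288.7] [190.4 677.6  26.7] [[181.0, 670.0, 19.0], [199.0, 689.0, 32.0]]
top orange [ 71 292   8   8  46] [ 74.2 295.5] [171.1 702.8  27.5] [[161.0, 694.0, 22.0], [181.0, 711.0, 33.0]]
top orange [ 62 299   8   8  48] [ 65.3 302.3] [151.8 728.3  25.6] [[141.0, 719.0, 21.0], [161.0, 738.0, 32.0]]

[... 363 characters left out ...]
1  28.6] [[154.0, 666.0, 22.0], [200.0, 726.0, 32.0]]
scene orange [376 157  20  27  79] [386.4 171.1] [504.3 210.4  73.1] [[444.0, 202.0, 70.0], [552.0, 218.0, 77.0]]
dock (array([479.92231328, 116.0487364 , -11.37155039]), np.float64(7.812711320712722))
cave (array([463.04135857, -16.06902662,  60.69240366]), np.float64(4.381868982386442))
chock (array([ 453.6673763 , -188.67185924,   -5.99508948]), np.float64(3.173501256522034))
stand (array([502.79426514, 278.25356917,  -8.52173024]), np.float64(0.8187019448337758))
cup (array([650.25877416, 117.11565082,  22.44162711]), np.float64(2.278761247514115))
spoon (array([338.61218255, 128.18329144,  -7.02133561]), np.float64(8.68843965161496))
```

Dock yaw is about -7.6°, with its origin near (482,109). The chock is near (453,-186). I move above the chock next and turn on the way.

```bash
python3 -m handwheel '[[[0,-1.75,-3.5,0],[0,-1.75,-3.5,0],[0,-1.75,-3.5,0],[0,-1.75,-3.5,0],[0,-1.75,-3.5,0],[0,-1.75,-3.5,0],[0,-1.75,-3.5,0],[0,-1.75,-3.5,0]]]' 1
python3 -m handwheel '[[[0,-1.65,-3.1,-0.05],[0,-1.65,-3.1,-0.05],[0,0,0,-0.12],[0,0,0,-0.12],[0,0,0,-0.12],[0,0,0,-0.12],[0,0,0,-0.12],[0,0,0,-0.12]]]'
python3 - <<'E'
from h import *
o=bot.get_obs(); print(o['tool_pos'],RM(o['tcp_rot']).round(3).tolist(),o['joint_positions'].round(2),o['contact_force'])
m=bot.camera_model('wrist');print(m)
p,d=bot.capture('wrist'); cv2.imwrite('pics/w1.png',p[:,:,::-1]); np.savez('w1.npz',p=p,d=d,pos=m['position'],rot=m['rotation'])
E
```

```text
time: 1.57
tool_pos: [409.0, -243.6, 227.0]
tcp_rot: [1.913, 1.57, -0.828]
contact_force: [0.8, 0.2, -0.7]
grip_width: 91.7
time: 2.23
tool_pos: [450.9, -189.5, 226.7]
tcp_rot: [0.895, 1.571, -1.02]
contact_force: [-0.9, -0.3, 1.0]
grip_width: 92.0
[ 450.92425277 -189.53642688  226.7387466 ] [[0.0, 0.941, -0.337], [-0.0, -0.337, -0.941], [-1.0, 0.0, 0.0]] [-0.55  0.28  1.62 -0.    1.25 -0.21] [-0.94002511 -0.34382641  0.9520107 ]
{'fx': 355.4119623301778, 'fy': 355.4119623301778, 'cx': 324.9169647478504, 'cy': 200.1784541934274, 'position': array([ 475.22863618, -122.62257802,  385.32632059]), 'rotation': array([ 2.87297456e+00,  1.32790824e-04, -3.44613111e-01])}
```

View pics/w1.png

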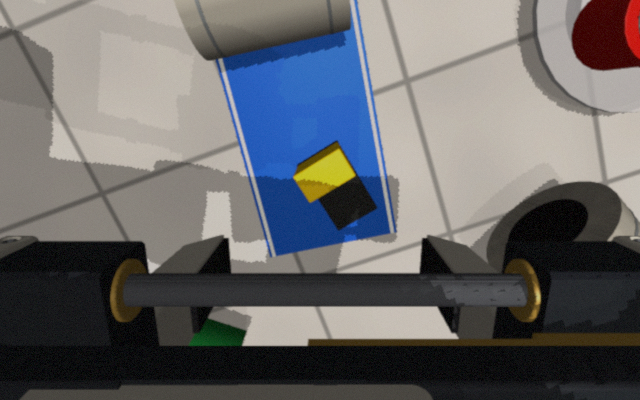

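The wrist view shows the chock at about (330,180), with its yellow top at (325,170) and its sole at (347,203). It is yawed about 15–20° against the mat. The cave end shows at (270,25).

```bash
cat > w.py <<'E'
from h import *
import sys
z=np.load('w1.npz'); m=bot.camera_model('wrist'); m['position']=z['pos'];m['rotation']=z['rot']
p,d=z['p'],z['d']; C=cloud(m,d); h=hsv(p)
y=cv2.inRange(h,(22,130,60),(38,255,255))>0
top=y&(abs(C[...,2]-70)<5)
k,l,s,c=cv2.connectedComponentsWithStats(top.astype(np.uint8)); i=1+s[1:,4].argmax()
q=C[l==i]; print('n',len(q),'z',np.median(q[:,2]))
def rect(Q):
    r=cv2.minAreaRect(Q[:,:2].astype(np.float32)); print(r)
rect(q)
print('percent box',np.percentile(q,[1,50,99],0).round(1).tolist())
# z-plane re-projection of mask pixels
uv=np.argwhere(l==i)[:,::-1]; rect(np.array([onz(m,a,70) for a in uv]))
b=(h[...,2]<60)&(abs(C[...,2]-14)<5)
k,l,s,c=cv2.connectedComponentsWithStats(b.astype(np.uint8))
for i in range(1,k):
    if s[i,4]>200: print('black',s[i]); rect(C[l==i])
# both blue edges
bl=cv2.inRange(h,(105,150,40),(125,255,255)); ys=[]
L=[];Rr=[]
for r in range(80,235,5):
    u=np.where((bl[r]>0))[0]; u=u[(u>200)&(u<410)]
    L.append(onz(m,(u.min(),r),0)[:2]);Rr.append(onz(m,(u.max(),r),0)[:2])
for E_ in (L,Rr):
    E_=np.array(E_); v=np.polyfit(E_[:,1],E_[:,0],1); print('edge dx/dy',v, np.degrees(np.arctan(v[0])), 'x at y=-200',np.polyval(v,-200))
E
python3 w.py
python3 - <<'E'
from h import *
# cave cylinder from top & scene depth
D0=np.array([481.7,109.1]);a=np.radians(7.64);yd=np.array([np.sin(a),np.cos(a)]);xd=np.array([np.cos(a),-np.sin(a)])
from scipy.optimize import least_squares
for n in ['top','scene']:
    z=np.load(n+'.npz'); m=bot.camera_model(n); C=cloud(m,z['d'])
    g=(abs(C[...,0]-463)<85)&(abs(C[...,1]+16)<75)&(C[...,2]>30)&(C[...,2]<110)
    q=C[g]; 
    def f(t):
        dr=np.array([np.cos(t[2]),np.sin(t[2]),0]); v=q-np.array([463+t[3]*0,t[0],t[1]]); v=v-np.outer(v@dr,dr); return np.linalg.norm(v,axis=1)-45
    s=least_squares(f,[-16,45,-a,0],loss='soft_l1',f_scale=3); t=s.x
    dr=np.array([np.cos(t[2]),np.sin(t[2]),0]); al=(q-np.array([463,t[0],t[1]]))@dr; lo,hi=np.percentile(al,[.5,99.5])
    c=np.array([463,t[0],t[1]])+dr*(lo+hi)/2
    print(n,g.sum(),'axis yaw deg',np.degrees(t[2]),'len',hi-lo,'centre',c,'dock',(c[:2]-D0)@xd,(c[:2]-D0)@yd)
E
```

```text
n 1770 z 70.56519015885002
((452.6400146484375, -182.60060119628906), (48.86548614501953, 30.220998764038086), 11.923018455505371)
percent box [[428.3, -199.3, 67.2], [453.2, -181.8, 70.6], [477.2, -164.9, 72.2]]
((452.5838317871094, -182.18321228027344), (49.013572692871094, 30.25322723388672), 12.025715827941895)
black [ 319  174   57   56 1671]
((462.2314453125, -229.17503356933594), (49.10810852050781, 43.77224349975586), 11.936256408691406)
black [501 189  50  38 260]
((642.6181030273438, -299.1810302734375), (60.58695983886719, 2.4134440422058105), 24.830158233642578)
edge dx/dy [1.29939080e-01 3.91441302e+02] 7.403479667491782 x at y=-200 365.453486221878
edge dx/dy [1.34256796e-01 5.41058006e+02] 7.6466234057132745 x at y=-200 514.206647196741
top 1367 axis yaw deg -8.1383146302696 len 128.96002046078632 centre [459.43614162 -17.19262927  44.58965972] dock -5.275823802183522 -128.13146873465874
scene 1355 axis yaw deg -8.221161973151705 len 131.6839285506506 centre [457.78796168 -18.9009646   45.07086045] dock -6.68225242299697 -130.0437619292411
```

The measurements agree with the stated sizes: chock top at (452.6,-182.4), z 70.5, size 49×30, yaw +12°. The mat is at -7.5°, and the cave centre is at (458.5,-18), z 45, which is dock (-6,-129). Turning to the chock's yaw and descending.

```bash
python3 -m handwheel '[[[2,0,0,-0.111],[2,0,0,-0.111],[2,0,0,-0.111],[2,0,0,-0.111],[2,0,0,-0.111],[0,0,0,0],[0,0,0,0]]]' 1
python3 - <<'E'
from h import *
o=bot.get_obs(); A=RM(o['tcp_rot']); print(o['tool_pos'],A.round(3).tolist()); print('need tool xyz', (A.T@(np.array([452.6,-182.4,33])-o['tool_pos'])).round(1), np.degrees(np.arctan2(A[1,1],A[0,1])))
E
```

```text
time: 2.87
tool_pos: [450.5, -189.4, 126.4]
tcp_rot: [-2.316, 1.569, 2.596]
contact_force: [-0.5, -0.6, 0.1]
grip_width: 91.9
[ 450.52323096 -189.41584109  126.41013772] [[-0.002, 0.98, 0.199], [0.001, 0.199, -0.98], [-1.0, -0.001, -0.001]]
need tool xyz [93.4  3.6 -6.3] 11.450264659888077
```

```bash
python3 -m handwheel '[[[2.4,0.35,-0.65,-0.009],[2.4,0,0,0],[2.3,0,0,0],[2.2,0,0,0],[0,0,0,0],[0,0,0,0]]]' 1
python3 -m handwheel '[[[0,0,0,0],[0,0,0,0],[0,0,0,0],[0,0,0,0],[0,0,0,0],[0,0,0,0]]]' 0
python3 -c "
from h import *
o=bot.get_obs();A=RM(o['tcp_rot']);print(np.degrees(np.arctan2(A[1,1],A[0,1])))"
```

```text
time: 3.37
tool_pos: [453.4, -182.8, 34.4]
tcp_rot: [-1.271, 1.571, -2.63]
contact_force: [0.3, 0.0, -0.3]
grip_width: 91.4
time: 3.87
tool_pos: [453.1, -182.6, 34.1]
tcp_rot: [0.712, 1.57, -0.645]
contact_force: [0.3, 0.5, -0.2]
grip_width: 56.5
12.24921328982146
```

```bash
python3 -m handwheel '[[[0,0,0,0],[0,0,0,0],[0,0,0,0],[0,0,0,0]]]'
python3 -m handwheel '[[[-0.2,0,0,0],[-0.2,0,0,0],[0,0,0,0],[0,0,0,0]]]'
python3 -c "
from h import *
o=bot.get_obs();A=RM(o['tcp_rot']);print(o['tool_pos'],o['contact_force'],np.degrees(np.arctan2(A[1,1],A[0,1])))"
```

```text
time: 4.2
tool_pos: [452.6, -182.6, 33.9]
tcp_rot: [-1.717, 1.57, -3.074]
contact_force: [-4.5, -1.5, 5.8]
grip_width: 49.9
time: 4.53
tool_pos: [452.8, -182.3, 37.3]
tcp_rot: [-2.416, 1.57, 2.511]
contact_force: [0.4, 2.0, -7.2]
grip_width: 49.9
[ 452.78500369 -182.30177745   37.30985556] [ 0.37654606  2.001402   -7.19504582] 12.263376796941046
```

```bash
python3 -m handwheel '[[[0,0,0,0.115],[0,0,0,0.115],[0,0,0,0.116],[0,-0.8,-1,0],[0,-0.8,-2,0],[0,0,-2,0],[0,0,-1.5,0],[0,0,-0.6,0]]]'
cat > st.py <<'E'
from h import *
D0=np.array([481.3,109.1]);a=np.radians(7.6);yd=np.array([np.sin(a),np.cos(a)]);xd=np.array([np.cos(a),-np.sin(a)])
o=bot.get_obs();A=RM(o['tcp_rot']);v=o['tool_pos'][:2]-D0; f=o['contact_force'];mo=o['moment']
print('t',round(o['time'],2),'dock',(v@xd).round(1),(v@yd).round(2),'z',o['tool_pos'][2].round(1),'yaw',np.degrees(np.arctan2(A[1,1],A[0,1])).round(2),'F',(f[:2]@xd).round(2),(f[:2]@yd).round(2),f[2].round(2),'M',mo.round(2),'w',o['grip_width'].round(1))
E
python3 st.py
```

```text
time: 5.2
tool_pos: [446.0, -108.2, 37.4]
tcp_rot: [-2.127, 1.569, 2.454]
contact_force: [0.6, 1.1, -7.6]
grip_width: 49.8Traceback (most recent call last):
  File "st.py", line 4, in <module>
    print('t',round(o['time'],2),'dock',(v@xd).round(1),(v@yd).round(2),'z',o['tool_pos'][2].round(1),'yaw',np.degrees(np.arctan2(A[1,1],A[0,1])).round(2),'F',(f[:2]@xd).round(2),(f[:2]@yd).round(2),f[2].round(2),'M',mo.round(2),'w',o['grip_width'].round(1))
                                                                                                                                                                                                                                         ^^^^^^^^^^^^^^^^^^^^^
AttributeError: 'float' object has no attribute 'round'
```

```bash
sed -i "s/o\['grip_width'\].round(1)/round(o['grip_width'],1)/" st.py; python3 st.py
python3 - <<'E'
from h import *
p,d=bot.capture('wrist'); cv2.imwrite('pics/w2.png',p[:,:,::-1])
E
```

```text
t 5.2 dock -6.2 -220.03 z 37.4 yaw -7.5 F 0.48 1.13 -7.6 M [ 0.03 -0.11 -0.06] w 49.8
```

View pics/w2.png

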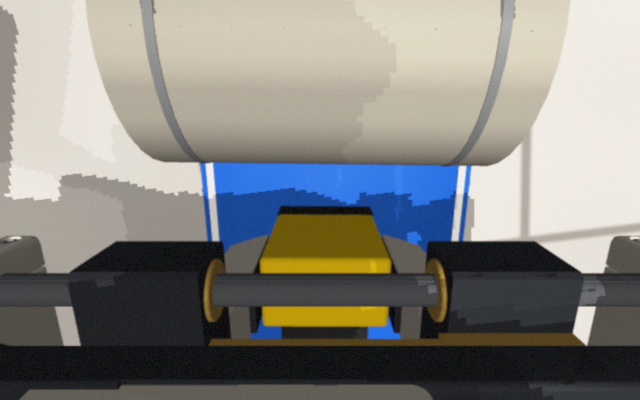

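Wrist view: the chock (325) is centred on the cave (328) and square to it, with about a 30 mm gap. I approach and push slowly.

```bash
python3 -m handwheel '[[[0,0,-0.6,0],[0,0,-0.6,0],[0,0,-0.3,0],[0,0,-0.2,0],[0,0,-0.15,0],[0,0,-0.15,0],[0,0,-0.15,0],[0,0,-0.15,0]]]'; python3 st.py
python3 -m handwheel '[[[0,0,-0.15,0],[0,0,-0.15,0],[0,0,-0.15,0],[0,0,-0.15,0],[0,0,-0.15,0],[0,0,-0.15,0],[0,0,-0.15,0],[0,0,-0.15,0]]]'; python3 st.py
python3 -m handwheel '[[[0,0,-0.18,0],[0,0,-0.18,0],[0,0,-0.18,0],[0,0,-0.18,0],[0,0,-0.18,0],[0,0,-0.18,0],[0,0,-0.18,0],[0,0,-0.18,0]]]'; python3 st.py
python3 - <<'E'
from h import *
p,d=bot.capture('wrist'); cv2.imwrite('pics/w3.png',p[:,:,::-1])
E
```

```text
time: 5.92
tool_pos: [449.5, -87.3, 37.7]
tcp_rot: [0.552, 1.571, -1.151]
contact_force: [0.1, -0.2, -6.1]
grip_width: 49.8
t 5.92 dock -5.5 -198.91 z 37.7 yaw -7.58 F 0.17 -0.2 -6.07 M [ 0.07 -0.11  0.04] w 49.8
time: 6.58
tool_pos: [451.1, -75.3, 37.7]
tcp_rot: [0.748, 1.571, -0.955]
contact_force: [0.6, 0.4, -7.2]
grip_width: 49.6
t 6.58 dock -5.5 -186.74 z 37.7 yaw -7.56 F 0.54 0.45 -7.22 M [ 0.01 -0.12 -0.  ] w 49.6
time: 7.25
tool_pos: [453.0, -60.9, 37.7]
tcp_rot: [0.129, 1.571, -1.574]
contact_force: [0.3, -1.2, -6.7]
grip_width: 49.5
t 7.25 dock -5.6 -172.23 z 37.7 yaw -7.56 F 0.41 -1.14 -6.69 M [-0.   -0.13 -0.02] w 49.5
```

View pics/w3.png

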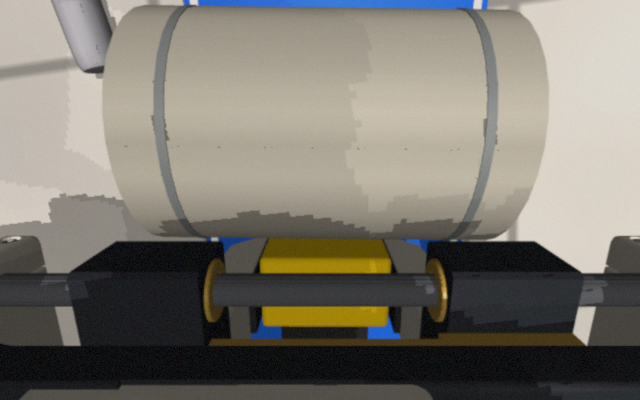

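Contact is starting; the cave spans columns 105–545 at about rows 10–235 and is square to the chock. I keep pushing at about 24 mm/s and estimate the plate face from the stored depth.

```bash
python3 - <<'E'
from h import *
D0=np.array([481.3,109.1]);a=np.radians(7.6);yd=np.array([np.sin(a),np.cos(a)]);xd=np.array([np.cos(a),-np.sin(a)])
for n in ['scene','top']:
    z=np.load(n+'.npz'); m=bot.camera_model(n); C=cloud(m,z['d']); h=hsv(z['p'])
    g=(cv2.inRange(h,(3,150,60),(20,255,255))>0)&(C[...,2]>10)&(abs(C[...,1]-210)<40)
    q=C[g]; yy=(q[:,:2]-D0)@yd; xx=(q[:,:2]-D0)@xd
    print(n,g.sum(),np.percentile(yy,[2,10,25,50,75,90,98]).round(1),xx.min(),xx.max(),np.percentile(q[:,2],[5,50,95]).round(0))
E
python3 -m handwheel '[[[0,0,-0.2,0],[0,0,-0.2,0],[0,0,-0.2,0],[0,0,-0.2,0],[0,0,-0.2,0],[0,0,-0.2,0],[0,0,-0.2,0],[0,0,-0.2,0]]]'
python3 -m handwheel '[[[0,0,-0.2,0],[0,0,-0.2,0],[0,0,-0.2,0],[0,0,-0.2,0],[0,0,-0.2,0],[0,0,-0.2,0],[0,0,-0.2,0],[0,0,-0.2,0]]]'
python3 -m handwheel '[[[0,0,-0.2,0],[0,0,-0.2,0],[0,0,-0.2,0],[0,0,-0.2,0],[0,0,-0.2,0],[0,0,-0.2,0],[0,0,-0.2,0],[0,0,-0.2,0]]]'; python3 st.py
python3 - <<'E'
from h import *
p,d=bot.capture('wrist'); cv2.imwrite('pics/w4.png',p[:,:,::-1])
E
```

```text
scene 124 [ 98.4  99.5 100.7 102.9 105.5 107.2 109.2] -57.11179908174683 59.798861156702486 [35. 73. 76.]
top 148 [101.  101.6 102.2 104.4 107.  108.8 109.6] -58.5071153406151 60.253891167823916 [60. 72. 77.]
time: 7.97
tool_pos: [455.1, -45.0, 37.7]
tcp_rot: [0.912, 1.571, -0.791]
contact_force: [-0.2, 0.7, -7.2]
grip_width: 50.1
time: 8.63
tool_pos: [457.2, -29.2, 37.7]
tcp_rot: [0.116, 1.571, -1.587]
contact_force: [-0.8, 0.2, -6.9]
grip_width: 50.0
time: 9.3
tool_pos: [459.3, -13.3, 37.7]
tcp_rot: [0.619, 1.571, -1.084]
contact_force: [-0.0, -1.2, -6.4]
grip_width: 50.1
t 9.3 dock -5.6 -124.25 z 37.7 yaw -7.56 F 0.13 -1.22 -6.37 M [ 0.06 -0.06  0.03] w 50.1
```

View pics/w4.png

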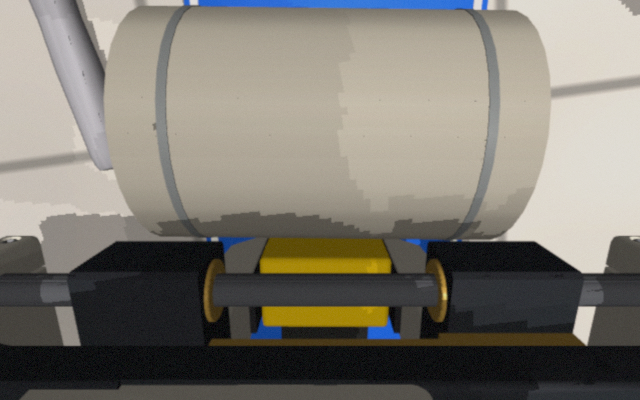

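The cave follows squarely, and the spoon handle (60,80) is clear. Depth puts the plate face at dock y of about 100, so contact is expected with the chock near y = -5. I push on to about -44.

```bash
python3 -m handwheel '[[[0,0,-0.2,0],[0,0,-0.2,0],[0,0,-0.2,0],[0,0,-0.2,0],[0,0,-0.2,0],[0,0,-0.2,0],[0,0,-0.2,0],[0,0,-0.2,0]]]' | tail -2
python3 -m handwheel '[[[0,0,-0.2,0],[0,0,-0.2,0],[0,0,-0.2,0],[0,0,-0.2,0],[0,0,-0.2,0],[0,0,-0.2,0],[0,0,-0.2,0],[0,0,-0.2,0]]]' | tail -2
python3 -m handwheel '[[[0,0,-0.2,0],[0,0,-0.2,0],[0,0,-0.2,0],[0,0,-0.2,0],[0,0,-0.2,0],[0,0,-0.2,0],[0,0,-0.2,0],[0,0,-0.2,0]]]' | tail -2
python3 -m handwheel '[[[0,0,-0.2,0],[0,0,-0.2,0],[0,0,-0.2,0],[0,0,-0.2,0],[0,0,-0.2,0],[0,0,-0.2,0],[0,0,-0.2,0],[0,0,-0.2,0]]]' | tail -2
python3 -m handwheel '[[[0,0,-0.2,0],[0,0,-0.2,0],[0,0,-0.2,0],[0,0,-0.2,0],[0,0,-0.2,0],[0,0,-0.2,0],[0,0,-0.2,0],[0,0,-0.2,0]]]' | tail -2; python3 st.py
python3 - <<'E'
from h import *
p,d=bot.capture('wrist'); cv2.imwrite('pics/w5.png',p[:,:,::-1])
p,d=bot.capture('scene'); cv2.imwrite('pics/s5.png',p[100:300,200:500,::-1].repeat(2,0).repeat(2,1))
E
```

```text
contact_force: [-0.1, -0.8, -5.8]
grip_width: 50.1
contact_force: [-0.7, 0.7, -6.3]
grip_width: 49.4
contact_force: [0.6, -1.3, -7.4]
grip_width: 50.1
contact_force: [-0.1, 0.3, -6.9]
grip_width: 49.9
contact_force: [0.0, 0.2, -6.8]
grip_width: 50.1
t 12.68 dock -5.7 -44.24 z 37.7 yaw -7.56 F -0.03 0.24 -6.76 M [ 0.08 -0.12 -0.  ] w 50.1
```

View pics/w5.png

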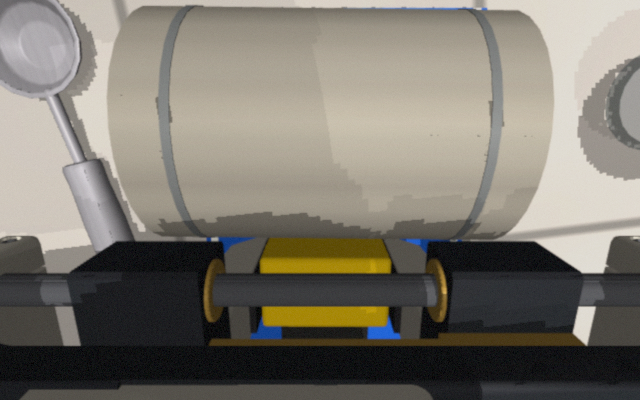

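View pics/s5.png

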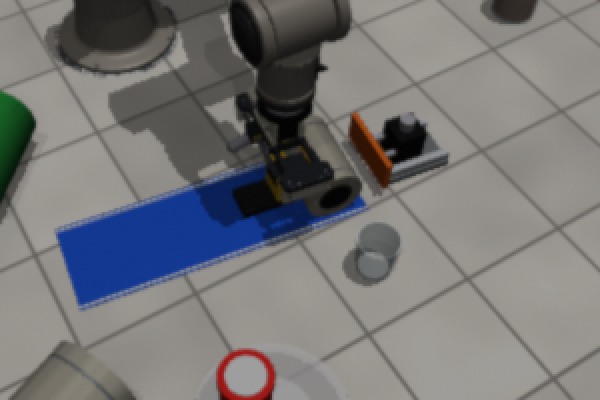

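The scene picture shows the cave square, with about 40 mm left to the plate and the cup and spoon untouched. I slow down next.

```bash
python3 -m handwheel '[[[0,0,-0.2,0],[0,0,-0.2,0],[0,0,-0.2,0],[0,0,-0.2,0],[0,0,-0.2,0],[0,0,-0.2,0],[0,0,-0.2,0],[0,0,-0.2,0]]]' | tail -2
python3 -m handwheel '[[[0,0,-0.1,0],[0,0,-0.1,0],[0,0,-0.1,0],[0,0,-0.1,0],[0,0,-0.1,0],[0,0,-0.1,0],[0,0,-0.1,0],[0,0,-0.1,0]]]' | tail -2
python3 st.py
python3 -m handwheel '[[[0,0,-0.1,0],[0,0,-0.1,0],[0,0,-0.1,0],[0,0,-0.1,0],[0,0,-0.1,0]]]' | tail -2
python3 st.py
python3 - <<'E'
from h import *
p,d=bot.capture('wrist'); cv2.imwrite('pics/w6.png',p[:,:,::-1])
p,d=bot.capture('scene'); cv2.imwrite('pics/s6.png',p[100:300,200:500,::-1].repeat(2,0).repeat(2,1))
E
```

```text
contact_force: [0.1, -0.4, -7.5]
grip_width: 50.0
contact_force: [0.9, 0.3, -6.9]
grip_width: 49.7
t 14.12 dock -5.7 -20.37 z 37.7 yaw -7.56 F 0.82 0.46 -6.87 M [-0.01 -0.07  0.03] w 49.7
contact_force: [0.3, -1.2, -7.3]
grip_width: 50.0
t 14.53 dock -5.7 -15.36 z 37.7 yaw -7.56 F 0.48 -1.13 -7.33 M [ 0.02 -0.06 -0.03] w 50.0
```

View pics/s6.png

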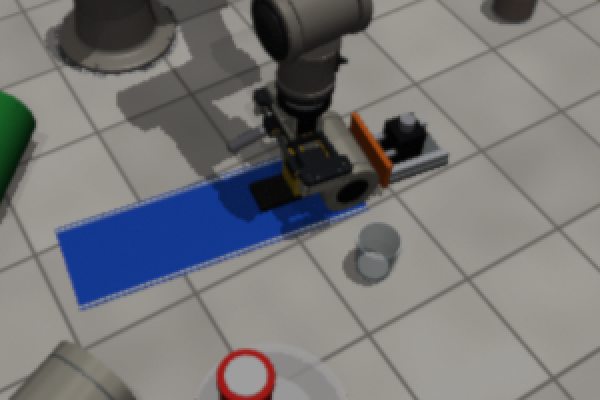

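View pics/w6.png

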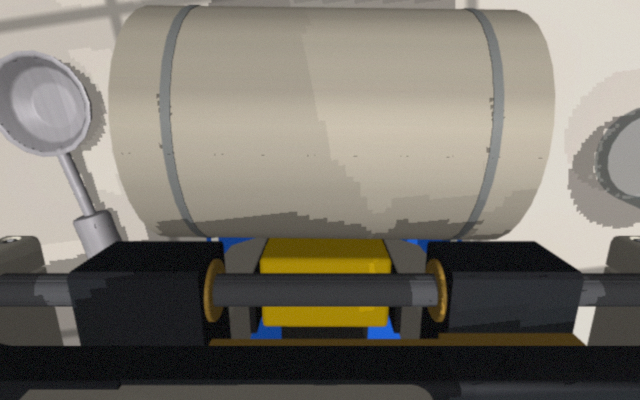

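Nearly at the plate, with the spoon and cup clear. I lower the chock to about 1 mm above the mat, then feel for the buffer in small steps with averaged force readings.

```bash
cat > fa.py <<'E'
from h import *
import sys
D0=np.array([481.3,109.1]);a=np.radians(7.6);yd=np.array([np.sin(a),np.cos(a)]);xd=np.array([np.cos(a),-np.sin(a)])
F=[];Y=[];Z=[];M=[]
for i in range(int(sys.argv[1]) if len(sys.argv)>1 else 6):
    bot.capture('top'); o=bot.get_obs(); f=o['contact_force']; F.append([f[:2]@xd,f[:2]@yd,f[2]]);Y.append((o['tool_pos'][:2]-D0)@yd);Z.append(o['tool_pos'][2]);M.append(o['moment'])
F=np.array(F);print('t',round(o['time'],2),'y',np.mean(Y).round(2),'z',np.mean(Z).round(2),'F',F.mean(0).round(2),'sd',F.std(0).round(2),'M',np.mean(M,0).round(3))
E
python3 -m handwheel '[[[0.1,0,0,0],[0.15,0,0,0],[0,0,0,0]]]' | tail -2
python3 fa.py
python3 -m handwheel '[[[0,0,-0.1,0],[0,0,-0.1,0],[0,0,-0.1,0],[0,0,-0.1,0],[0,0,-0.1,0],[0,0,0,0]]]' | tail -2
python3 fa.py 5
```

```text
contact_force: [-0.5, -0.6, -7.3]
grip_width: 49.8
t 15.18 y -15.49 z 35.13 F [-0.03  0.09 -6.91] sd [0.37 0.46 0.41] M [ 0.061 -0.1    0.008]
contact_force: [0.8, 0.8, -6.7]
grip_width: 49.7
t 15.93 y -10.41 z 35.18 F [ 0.11  0.18 -7.01] sd [0.31 0.56 0.47] M [ 0.044 -0.086  0.009]
```

```bash
python3 -m handwheel '[[[0,0,-0.1,0],[0,0,-0.1,0],[0,0,0,0]]]' | tail -2
python3 fa.py 4
python3 -m handwheel '[[[0,0,-0.1,0],[0,0,0,0]]]' | tail -2
python3 fa.py 4
python3 -m handwheel '[[[0,0,-0.1,0],[0,0,0,0]]]' | tail -2
python3 fa.py 4
```

```text
contact_force: [-0.2, 0.5, -6.1]
grip_width: 49.8
t 16.38 y -8.4 z 35.19 F [-0.42 -0.23 -6.69] sd [0.34 0.35 0.3 ] M [ 0.041 -0.092  0.002]
contact_force: [0.3, -0.7, -8.2]
grip_width: 50.0
t 16.75 y -7.41 z 35.19 F [ 0.53  0.19 -6.48] sd [0.52 0.31 0.4 ] M [ 0.065 -0.092 -0.005]
contact_force: [-0.9, 0.2, -7.7]
grip_width: 49.8
t 17.12 y -6.41 z 35.19 F [ 0.16 -0.13 -6.7 ] sd [0.3  0.4  0.34] M [ 0.093 -0.088  0.007]
```

```bash
for i in 1 ; do python3 -m handwheel '[[[0,0,-0.1,0],[0,0,0,0]]]' | tail -2
python3 fa.py 4
done
python3 -m handwheel '[[[0,0,-0.1,0],[0,0,0,0]]]' | tail -2
python3 fa.py 4
```

```text
contact_force: [-1.1, 0.3, -6.3]
grip_width: 50.1
t 17.48 y -5.41 z 35.19 F [-0.09  0.12 -6.62] sd [0.04 0.3  0.03] M [ 0.057 -0.095  0.004]
contact_force: [0.1, -0.9, -6.4]
grip_width: 50.6
t 17.85 y -4.45 z 35.18 F [-0.14 -0.38 -6.84] sd [0.5  0.82 0.28] M [ 0.014 -0.063 -0.015]
```

```bash
python3 -m handwheel '[[[0,0,-0.05,0],[0,0,0,0]]]' | tail -2
python3 fa.py 5
python3 -m handwheel '[[[0,0,-0.05,0],[0,0,0,0]]]' | tail -2
python3 fa.py 5
```

```text
contact_force: [0.9, -3.2, -6.1]
grip_width: 50.1
t 18.27 y -4.17 z 35.26 F [ 0.12 -3.31 -5.6 ] sd [0.32 0.41 0.41] M [-0.456 -0.099 -0.061]
contact_force: [-0.3, -4.9, -4.9]
grip_width: 49.7
t 18.68 y -3.7 z 35.35 F [ 0.15 -5.3  -4.67] sd [0.54 0.43 0.65] M [-0.786 -0.066 -0.023]
```

The buffer is touched at chock y of about -4.3. The drop in |Fz| shows sliding friction on the cave, so the plate itself feels less (about 2 N) than the 5.3 N I measure. I go a little further.

```bash
python3 -m handwheel '[[[0,0,-0.04,0],[0,0,0,0]]]' | tail -2
python3 fa.py 5
python3 - <<'E'
from h import *
p,d=bot.capture('scene'); cv2.imwrite('pics/s7.png',cv2.resize(p[140:240,320:440,::-1],None,fx=5,fy=5,interpolation=cv2.INTER_CUBIC))
E
```

```text
contact_force: [0.3, -5.9, -4.9]
grip_width: 50.0
t 19.1 y -3.39 z 35.36 F [ 1.05 -5.37 -4.63] sd [0.58 0.4  0.56] M [-0.836 -0.122  0.026]
```

View pics/s7.png

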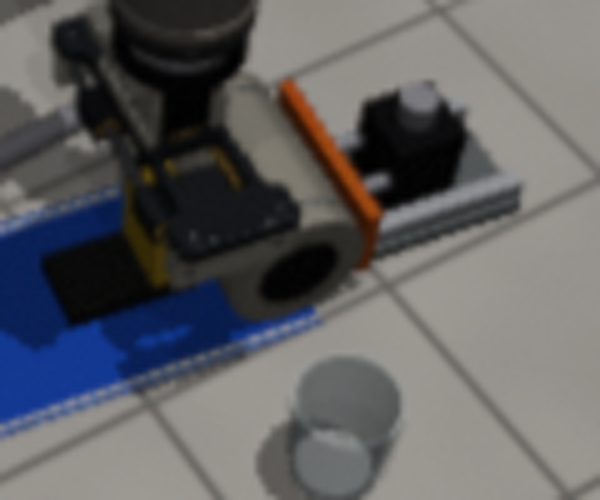

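The cave touches the plate squarely, with contact at picture (340,190). A bit more push to settle the compression.

```bash
python3 -m handwheel '[[[0,0,-0.04,0],[0,0,0,0]]]' | tail -2
python3 fa.py 6
```

```text
contact_force: [-0.2, -6.8, -4.1]
grip_width: 50.1
t 19.62 y -3.06 z 35.35 F [ 1.12 -6.05 -4.18] sd [0.48 0.45 0.41] M [-0.926 -0.13   0.011]
```

```bash
python3 -m handwheel '[[[0,0,-0.03,0],[0,0,0,0]]]' | tail -2
python3 fa.py 5
python3 -m handwheel '[[[0.06,0,0,0],[0,0,0,0]]]' | tail -2
python3 fa.py 4
python3 -m handwheel '[[[0.05,0,0,0],[0,0,0,0]]]' | tail -2
python3 fa.py 5
```

```text
contact_force: [0.0, -7.2, -5.2]
grip_width: 49.9
t 20.03 y -2.85 z 35.36 F [ 0.99 -6.46 -4.35] sd [0.3  0.49 0.29] M [-1.002 -0.112  0.02 ]
contact_force: [1.0, -6.1, -4.6]
grip_width: 49.8
t 20.4 y -2.86 z 34.81 F [ 0.69 -6.56 -3.81] sd [0.43 0.35 0.27] M [-1.029 -0.075  0.026]
contact_force: [0.4, -5.5, -3.5]
grip_width: 50.0
t 20.82 y -2.87 z 34.32 F [ 0.82 -6.74 -3.51] sd [0.5  0.54 0.46] M [-1.014 -0.052  0.003]
```

```bash
python3 -m handwheel '[[[0.04,0,0,0],[0,0,0,0]]]' | tail -2
python3 fa.py 4
python3 -m handwheel '[[[0.04,0,0,0],[0,0,0,0]]]' | tail -2
python3 fa.py 4
```

```text
contact_force: [0.6, -6.5, -2.9]
grip_width: 49.8
t 21.18 y -2.87 z 33.93 F [ 0.4  -6.73 -3.23] sd [0.35 0.27 0.21] M [-0.999 -0.048  0.025]
contact_force: [-1.7, -7.6, 1.1]
grip_width: 50.3
t 21.55 y -2.88 z 33.89 F [-0.71 -6.95  0.59] sd [0.06 0.57 0.31] M [-1.036  0.169  0.025]
```

Seated on the mat: Fz went to about 0 and z stopped falling. Releasing.

```bash
python3 -m handwheel '[[[0,0,0,0],[0,0,0,0],[0,0,0,0],[0,0,0,0],[0,0,0,0],[0,0,0,0]]]' 0.75
python3 fa.py 3
python3 - <<'E'
from h import *
p,d=bot.capture('wrist'); cv2.imwrite('pics/w8.png',p[:,:,::-1])
p,d=bot.capture('scene'); cv2.imwrite('pics/s8.png',cv2.resize(p[140:240,320:440,::-1],None,fx=5,fy=5,interpolation=cv2.INTER_CUBIC))
E
```

```text
time: 22.05
tool_pos: [475.4, 107.7, 33.4]
tcp_rot: [1.788, 1.57, 0.086]
contact_force: [-0.2, -0.5, 0.3]
grip_width: 68.9
t 22.2 y -2.24 z 33.31 F [-0.72  0.16 -0.31] sd [0.55 0.22 0.61] M [-0.041 -0.097 -0.003]
```

View pics/w8.png

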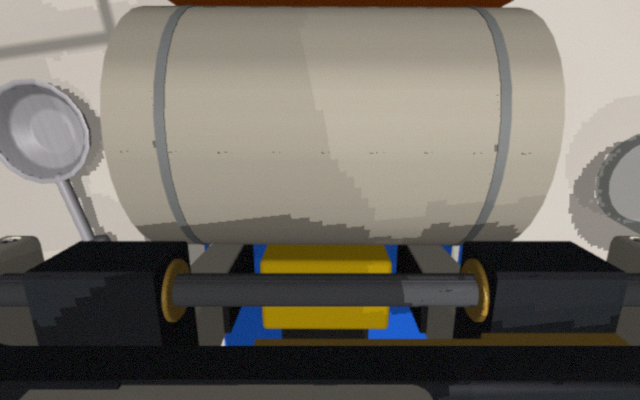

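View pics/s8.png

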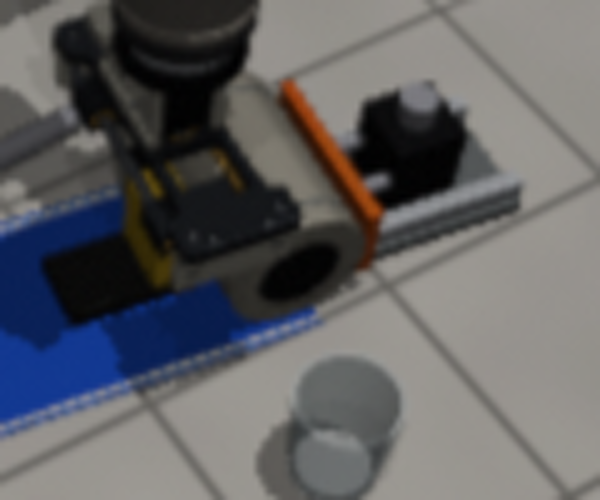

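After release the wrist view shows the plate (top, 310,3), cave and chock in line, and the fingers free with zero force. I retreat straight up and back, then compare the plate's position with the first picture.

```bash
python3 -m handwheel '[[[-0.5,0,0,0],[-1.5,0,0,0],[-3,0,0,0],[-3,0,0,0],[-3,0,0,0],[-3,0,0,0],[-3,0,3,0],[0,0,4,0]]]'
python3 -m handwheel '[[[0,0,4,0],[0,0,4,0],[0,0,4,0],[0,0,4,0],[0,0,4,0],[0,0,3,0],[0,0,0,0],[0,0,0,0]]]'
python3 - <<'E'
from h import *
for n in ['scene','top']:
    z=np.load(n+'.npz'); fr=[bot.capture(n) for _ in range(8)]
    p=np.mean([f[0] for f in fr],0); d=fr[-1][1]
    np.savez(n+'_end.npz',p=p,d=d)
    cv2.imwrite(f'pics/{n}_end.png',p[:,:,::-1])
    # orange-ness signal: R-B ; centroid shift of plate, and reference shift of the stand
    x0,x1,y0,y1={'scene':(365,410,145,200),'top':(232,256,160,214)}[n]
    A=z['p'].astype(float);B=p
    s=lambda I:np.clip((I[...,0]-I[...,2])[y0:y1,x0:x1]-20,0,None)
    for nm,I in (('before',A),('after',B)):
        w=s(I); v,u=np.mgrid[y0:y1,x0:x1]; print(n,nm,(w*u).sum()/w.sum(),(w*v).sum()/w.sum(),w.sum())
print(bot.get_obs()['time'])
E
```

```text
time: 22.97
tool_pos: [469.1, 39.7, 208.7]
tcp_rot: [1.683, 1.56, -0.016]
contact_force: [2.4, -1.0, 1.6]
grip_width: 68.8
time: 23.63
tool_pos: [435.5, -190.5, 202.9]
tcp_rot: [-2.976, 1.571, 1.601]
contact_force: [0.2, 0.9, 0.4]
grip_width: 68.8
scene before 385.4711119530214 172.71244553892782 15837.0
scene after 386.38707921707163 171.15710940869602 12172.25
top before 242.21260320543954 186.33991015055852 16472.0
top after 241.71776797636872 186.14938696232753 15445.625
24.4333[ WARN:0@10.665] global loadsave.cpp:1063 imwrite_ Unsupported depth image for selected encoder is fallbacked to CV_8U.
```

```bash
python3 - <<'E'
import cv2
a=cv2.imread('pics/top_end.png');cv2.imwrite('pics/te.png',cv2.resize(a[120:260,180:340],None,fx=4,fy=4,interpolation=cv2.INTER_CUBIC))
a=cv2.imread('pics/scene_end.png');cv2.imwrite('pics/se.png',cv2.resize(a[130:250,310:470],None,fx=4,fy=4,interpolation=cv2.INTER_CUBIC))
E
```

```text
(no output)
```

View pics/te.png

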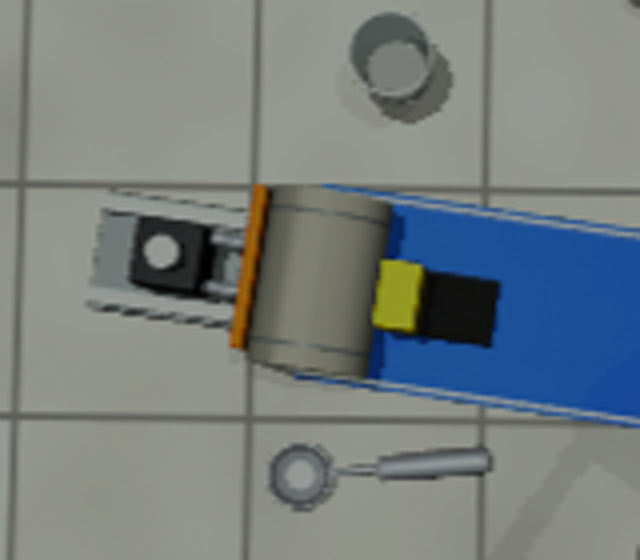

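View pics/se.png

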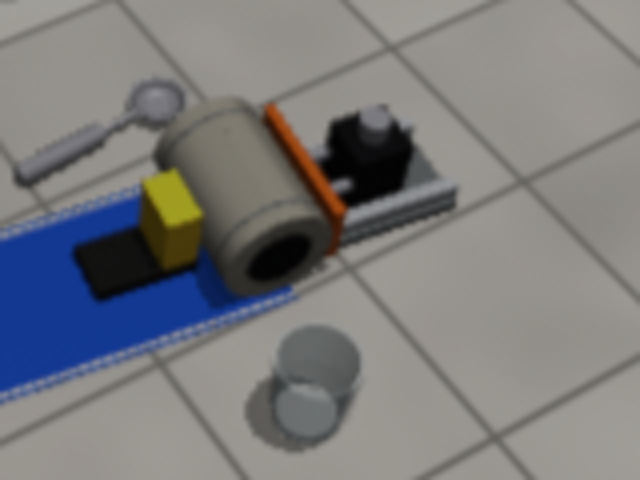

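Both pictures show the cave wedged between the plate and the upright chock, with the cup and spoon in place. One more check: the shift of the plate's back edge, which is not occluded, and whether anything drifts.

```bash
python3 - <<'E'
from h import *
a=np.load('top.npz')['p'].astype(float);b=np.load('top_end.npz')['p']
fr=[bot.capture('top')[0].astype(float) for _ in range(8)]; c=np.mean(fr,0)
def edge(I):
    out=[]
    for r in list(range(168,178))+list(range(196,206)):
        s=(I[r,:,0]-I[r,:,2])[232:256]; k=s[:np.argmax(s)+1]; h=s.max()/2
        i=np.where(k<h)[0].max(); out.append(232+i+(h-k[i])/(k[i+1]-k[i]))
    return np.array(out)
e=[edge(x) for x in (a,b,c)]
print('shift px',np.median(e[1]-e[0]),np.median(e[2]-e[0]),'mm',-(np.median(e[1]-e[0]))*1391/480, -(np.median(e[2]-e[0]))*1391/480, np.std(e[1]-e[0]))
print('drift',np.abs(b-c)[150:230,180:320].mean(), bot.get_obs()['time'])
E
```

```text
shift px -0.3096114435523134 -0.31071182105102935 mm 0.8972281624609749 0.9004169647541288 0.15570559478202034
drift 0.22446056547619048 24.8333
```

The plate is pushed in about 0.9 mm (roughly 3.3 N) and nothing is drifting. Handing in.

```bash
python3 -c "
from plant import bot
print(bot.close_job())"
```

```text
the job is handed in; nothing more can be done
None
```

The small grey cave now sits wedged between the orange buffer plate and the yellow chock. I handed the job in at about 25 s of the 59 s allowed.

- **What I did:** I gripped the chock, squared it to the mat and held it just above the surface. I used it to roll the cave to the plate at no more than 24 mm/s, without lifting the cave. I felt for the buffer in steps of 1 mm or less, set the chock down, let go and moved clear.
- **Squeeze:** The hand felt at most about 7 N averaged (7.6 N in one reading), under the 12 N limit. Part of that was friction on the cave.
- **Held after letting go:** The top camera shows the plate's back edge about 0.9 mm further in than at the start, roughly 3.3 N on the buffer. That is below the 5 N at which the chock slides. The reading was the same 0.4 s later.
- **Other things:** Both cameras show the chock upright against the cave, and the cup and spoon where they were. I did not look at the tub again at the end, but the arm never went near it.
- **Uncertain or disagreeing:** A rougher plate measurement by colour centre gave about 1.4 mm in the top view, and the scene camera's version was unusable because the cave hides part of the plate. The 0.9 mm is therefore good to about half a millimetre.

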